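# Hang the lift-off door of the carver's tool cabinet

## Robot

A 6-joint arm with a two-finger parallel gripper is mounted at the origin on the work surface. World frame = base frame: x ahead of the robot, y to its left, z up, the work surface at z = 0. Lengths are in m, angles in degrees, forces in N, time in s.
With the tool pointing down it reaches from about 0.3 to 0.75 m from the base axis. Payload 8.5 kg.
Tool frame: the origin (TCP) lies at the very end of the fingers, on their centre line; the grasp point (between the pads) lies 19 mm behind it; z points along the fingers, y is the line along which they close (so a half turn about z gives the same grasp; the last joint's range is limited). The gripper opens to 85 mm and grips with 20 to 120 N. Pads are 22 mm wide; open, the fingers measure 114 mm over their backs; the gripper's body (76 mm by 85 mm) begins 54 mm behind the grasp point. The pads swing forward as they close: fully open they stand 13 mm farther back than shut.
Start: joints at [-80.804, 21.807, 74.336, -0, 83.858, -12.336], TCP at [0.202, -0.512, 0.196] pointing down, gripper open.
Joint ranges: [-178.18, 178.18], [-50.72, 133.34], [12.68, 142.11], [-81.47, 261.47], [9.98, 163.14], [-165.26, 165.26]. Speed limits (degrees/s): [136.94, 136.94, 180, 180, 180, 180].

## Interface

Orientations are given as a 3x3 rotation matrix whose columns are the frame's x, y, z axes.
In Python, from rig import * gives the robot as it stands. The module is installed in compiled form; this text tells all that it offers.
- The arm moves only by the shell command python3 -m pendant 'ROWS' [OPENING] [FORCE]. ROWS is JSON, a list of rows, each a list of 2 entries, a list of its own where there are three numbers: the shift along the tool's x, y, z as a fraction of full scale, then the turn, a rotation vector about the tool's x, y, z as a fraction of full scale. A call has 1 to 8 rows; each row shifts and turns the commanded pose from where the row before left it, along the tool's axes as they then stand; what a row does not reach is not made up. Full scale, the value 1, is 40 mm for a shift and 5 degrees for a turn. A row lasts 1/8 s, in which the tool goes at most 62.5 mm and 10.7 degrees, less where a joint would pass 70% of its speed; a pose out of reach is approached as far as the arm can. A call with a number of a shift or a turn outside -1 to 1 is refused whole. A call with a gripper value outside its range is refused whole. OPENING is the opening, from 0 (shut) to 1 (fully open), set as the call begins (- or left out, the last holds). The fingers move at their own pace and stop on an object; FORCE is the grip in N (left out, the last holds). Time passes only in rows, so rows that do not move let the fingers close. It gives the time, the measured TCP pose, the force, the opening and the grip force at its end, in the units of the state.
- observe(): the state, without advancing time (a new reading comes with each control period).
- get_image(name): name is "scene" or "top" or "wrist"; returns a dict with "img" (480x640x3 uint8, blue, green, red), "range_z" (480x640 float32, m along the optical axis (not along the pixel's ray), 0 where there is no reading), "camera_matrix" (3x3 intrinsics, pixels), "eye" and "rotation" of the camera in the world. Camera axes: x right, y down, z forward; pixel columns grow to the right and rows downward; lengths in m; the calibration is good to about 2 mm. A picture is of the moment at which its call begins.
- close_job(): hands the job in; it is judged then, once.
Trained networks look in the newest picture that a camera, given by its name, has taken for a name from the list of things; names that differ only in an ending like _2 or _b are one class to them, and where a whole thing is asked for, a point or a joint stands for the part that bears it (a point fixed in the world has none). Each returns a list of dicts, best first, with "conf" (0 to 1); they miss things now and then, are a little off and sometimes report something else, mostly with a low value. They report only what shows in the picture. A call takes as long as a camera call. They do not tell look-alikes from the thing itself.
- regions_of(camera, query): "mask" (480x640 bool, what is visible of it).
- landmark_of(camera, query): "point" ([x, y, z] in m, in world coordinates, good to about 4 mm: a listed point, or the origin of a listed thing).
The state is a dict: "time_s": time; "q": joint angles; "qvel": joint speeds; "joint_efforts": joint torques, N m; "position": TCP position; "tool_rot": TCP orientation; "ft_force": force on the tool from outside, world axes, zero at the start; "wrist_torque": the same for the moment, N m; "grip_width": finger opening in m; "gripper_force": force on a finger pad.
Only numpy, scipy, OpenCV 4.12 (cv2) and the standard library are available. Lean on these libraries where they do the work, as an engineer would, in place of code of your own. Each camera call takes 0.05 s, during which the arm holds its last target. There are 200 camera calls.

## Task

Hang the small wooden door on its cabinet. It stands on its side in the slotted rack: first turn it upright, stand it in the rack slot on its bottom edge and let go; then take it again by its top edge and lower both hinge knuckles over the two upright pins of the cabinet at once, keeping hold until it sits fully home on both hinge brackets, and leave it hanging there, released. Leave the bucket, turned finial and sanding block where they are.

Things in the scene. Friction and masses are not known exactly. Their poses are not given: they have to be found in the camera images.
- door: Loose light wooden door, 130 wide, 160 high, 20 mm thick, 0.25 to 0.45 kg. Origin: centre of the panel. Axes: +z to its top edge, +x to its hinge edge, +y out of its front. At the start it stands on its free (-x) edge in the rack slot, floor of slot to +x edge 130 mm; +x is up and its top (+z) points level along the slot. Standing on its bottom edge in the slot its centre is 94 mm high.
- knob (a point): Foot of the turned knob on the door's front face, door frame (-22, 10, -25) mm. The knob is 20 mm across and stands out 18 mm. The rest of both faces is free to be pinched.
- rack: Rack fixed to the bench: plywood base 230 x 110 x 14 mm with two wooden rails 230 long, 22 wide, tops 46 mm above the bench; between them, along the rack's x axis and centred, a slot 27 mm wide, open at both ends, floor 14 mm above the bench. Origin: centre of the underside, z up. At the start the door's +z lies along the rack's -x and the door's +y along the rack's +y.
- cabinet: Fixed wooden cabinet, 290 mm high. Origin: on the hinge line at bench height, z up. The front is at x = +20 mm and looks to -x; the body spans x 20 to 170, y -166 to +20. It rises 90 mm above the hung door, so a gripper leaning over the hinge edge hits it. The hung door turns freely: closed with door +x along cabinet +y; square open (most room to work) with door +x along cabinet +x.
- seat_low (a point): Foot of the lower pin, on top of the lower steel bracket, on the hinge line, 62 mm above the bench. Brackets are 18 mm wide, 10 thick and reach from the cabinet front to 10 mm past the hinge line. Each carries one upright pin, 9 mm across, 22 mm high, its last 6 mm tapering to 4 mm. Hung fully, the door's centre is 120 mm above the bench, its bottom edge 40 mm.
- seat_up (a point): Foot of the upper pin on top of the upper bracket, on the hinge line, 146 mm above the bench; same bracket and pin as the lower. To come sideways over the pins and under the upper bracket, the door must be 24 to 48 mm above its hung height.
- knuckle_low (a point): Centre of the lower end of the door's lower knuckle, on its bore axis, door frame (79, 0, -58) mm; meets seat_low when hung. Knuckles are steel tubes on the hinge edge, 20 mm outside, 24 mm long, open at both ends, bore 11.5 mm along door z; the lower spans z -58 to -34, axis 14 mm beyond the edge.
- knuckle_up (a point): Centre of the lower end of the door's upper knuckle, door frame (79, 0, 26) mm; it spans z 26 to 50. Meets seat_up when hung.
- bucket: Bystander: white plastic bucket with gouges in it, 120 mm across, 190 mm high with the tools. Origin at the centre of the underside, z up.
- finial: Bystander: turned wooden finial, 72 mm across, 116 mm high. Origin at the centre of the underside, z up.
- sanding_block: Bystander: cork sanding block, 60 x 100 x 30 mm. Origin at the centre of the underside, z up.
Not all that is in view belongs to the job. Leave any purple look-alike of the door alone.

How it is judged:
By the outcome, as a careful person would: the job done as asked, in the order asked, and still so for the second after the job is handed in, with the robot touching nothing.
It also fails if it takes over 61 s, if anything falls off the work surface, if the arm or the gripper's body presses on something with over 40 N, if the wrist force passes 120 N, or if a joint passes its speed limit or range.

## Working session

There is one attempt and no reset: what is moved stays moved. The work goes in short steps, Python scripts to look and compute and a shell command to move; the robot and the scene stay as the last step left them, time stands still between calls to the robot, and variables do not carry over. Pictures are saved under pics/ and viewed, at most 10 in all, crops included, and the job is handed in when it is done.

```bash
mkdir -p pics; cat > h.py <<'E'
from rig import *
import numpy as np, cv2
np.set_printoptions(precision=4,suppress=True)
def snap(cam,fn):
    r=get_image(cam); cv2.imwrite('pics/'+fn+'.png',r['img']); return r
def cloud(r):
    K=r['camera_matrix'];z=r['range_z'];v,u=np.mgrid[:480,:640]
    P=np.stack([(u-K[0,2])/K[0,0]*z,(v-K[1,2])/K[1,1]*z,z],-1)
    return P@np.array(r['rotation']).T+np.array(r['eye'])
E
python3 - <<'E'
from h import *
o=observe();print(o['time_s'],o['position'],o['tool_rot'])
for c in ('scene','top'):
    r=snap(c,c+'0');print(c,r['eye'])
    for q in ['door','knob','rack','cabinet','seat_low','seat_up','knuckle_low','knuckle_up','bucket','finial','sanding_block']:
        print(q,[(np.round(d['point'],3).tolist(),round(d['conf'],2)) for d in landmark_of(c,q)][:3])
print(observe()['time_s'])
a=cv2.imread('pics/scene0.png');b=cv2.imread('pics/top0.png')
E
```

```text
0.0 [ 0.2018 -0.5113  0.1957] [[ 0.9302  0.367  -0.0002]
 [ 0.367  -0.9302  0.0014]
 [ 0.0003 -0.0014 -1.    ]]
scene [1.2503 0.3176 1.1899]
door [([0.326, 0.314, 0.07], 0.73), ([0.774, -0.165, 0.066], 0.67), ([0.346, 0.105, 0.062], 0.66)]
knob [([0.351, 0.314, 0.047], 0.95), ([0.757, -0.161, 0.046], 0.69), ([0.542, 0.273, 0.061], 0.64)]
rack [([0.534, 0.311, -0.002], 0.65), ([0.594, -0.166, 0.146], 0.65)]
cabinet [([0.595, -0.165, 0.0], 0.69)]
seat_low [([0.591, -0.169, 0.069], 0.79)]
seat_up [([0.592, -0.165, 0.146], 0.7), ([0.591, -0.167, 0.067], 0.5), ([0.727, 0.047, -0.002], 0.5)]
knuckle_low [([0.374, 0.284, 0.144], 0.91), ([0.339, 0.051, 0.145], 0.87), ([0.73, -0.138, 0.147], 0.71)]
knuckle_up [([0.343, 0.132, 0.144], 0.95), ([0.303, 0.337, 0.148], 0.82), ([0.523, 0.323, 0.159], 0.68)]
bucket [([0.477, -0.463, 0.004], 0.91)]
finial [([0.727, 0.046, 0.001], 0.72)]
sanding_block [([0.707, 0.224, 0.001], 0.63)]
top [ 0.3053 -0.0903  1.6205]
door [([0.347, 0.106, 0.064], 0.98), ([0.778, -0.166, 0.065], 0.7), ([0.327, 0.317, 0.067], 0.67)]
knob [([0.751, -0.163, 0.041], 0.95), ([0.539, 0.271, 0.051], 0.87), ([0.352, 0.083, 0.042], 0.71)]
rack [([0.526, 0.31, -0.0], 0.57), ([0.529, 0.32, 0.153], 0.43), ([0.538, 0.274, 0.05], 0.18)]
cabinet [([0.586, -0.165, -0.004], 0.79)]
seat_low [([0.593, -0.163, 0.059], 0.82)]
seat_up [([0.59, -0.161, 0.145], 0.97)]
knuckle_low [([0.533, 0.242, 0.159], 0.93), ([0.339, 0.052, 0.146], 0.65), ([0.375, 0.285, 0.146], 0.6)]
knuckle_up [([0.304, 0.338, 0.146], 0.95), ([0.8, -0.177, 0.145], 0.85), ([0.35, 0.134, 0.145], 0.84)]
bucket [([0.474, -0.467, -0.001], 0.87)]
finial [([0.727, 0.046, -0.0], 0.88), ([0.7, 0.219, 0.002], 0.49)]
sanding_block [([0.727, 0.047, 0.001], 0.67), ([0.7, 0.224, 0.0], 0.55), ([0.595, -0.16, 0.149], 0.34)]
1.2
```

View pics/scene0.png

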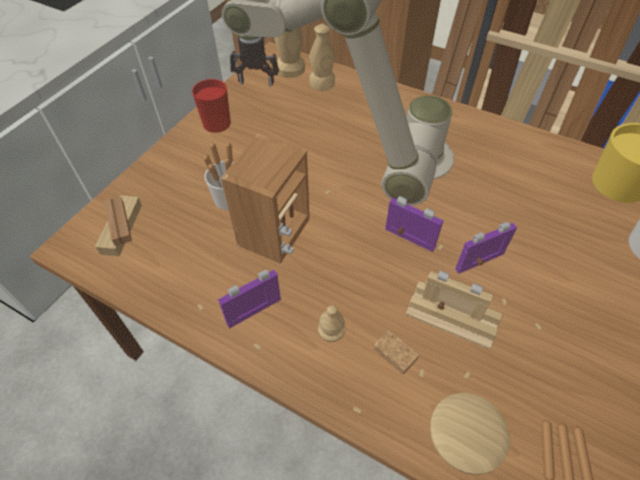

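View pics/top0.png

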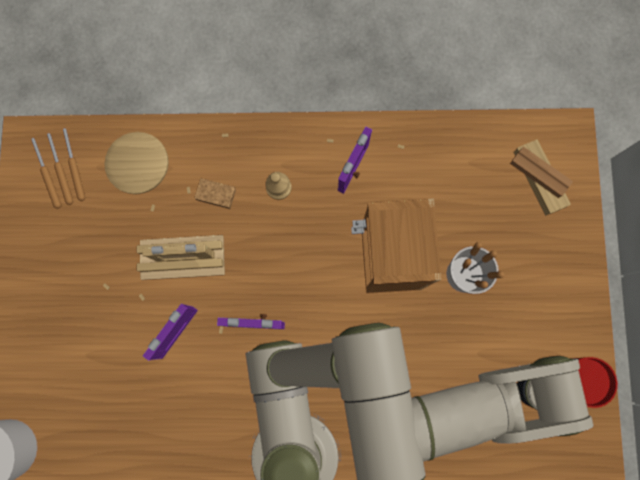

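The rack with the wooden door is at top-view (181,257), with its hinge edge up and its knob on the far side. The cabinet is at (402,240) with its brackets at (357,228). The purple look-alikes are at (170,332), (251,323) and (355,160). Next I'll get the yaw of the rack and cabinet from the depth data.

```bash
python3 - <<'E'
from h import *
r=snap('top','t1');P=cloud(r)
def rect(zlo,zhi,xl,xh,yl,yh):
    m=(P[...,2]>zlo)&(P[...,2]<zhi)&(P[...,0]>xl)&(P[...,0]<xh)&(P[...,1]>yl)&(P[...,1]<yh)
    Q=P[m]; c=cv2.minAreaRect((Q[:,:2]*1000).astype(np.float32)); print(m.sum(),c, Q[:,2].mean()); return Q
rect(.27,.31,.35,.7,-.4,-.1)    # cabinet top
rect(.03,.06,.4,.65,.15,.45)   # rack rails
Q=rect(.11,.17,.4,.65,.15,.45)   # door edge
v=np.linalg.svd(Q[:,:2]-Q[:,:2].mean(0))[2][0];print(Q.mean(0),np.degrees(np.arctan2(v[1],v[0])))
rect(.125,.155,.55,.65,-.2,-.1)
r=snap('scene','s1');P=cloud(r)
Q=rect(.08,.14,.45,.62,.15,.45); 
v=np.linalg.svd(Q-Q.mean(0))[2];print(Q.mean(0),v[2])
# cabinet front face
Q=rect(.02,.27,.4,.62,-.22,-.13);v=np.linalg.svd(Q-Q.mean(0))[2];print(Q.mean(0),v[2])
w=snap('wrist','w0');print(w['eye'],w['rotation'],w['camera_matrix'])
E
```

```text
5475 ((522.3015747070312, -261.33782958984375), (187.69921875, 151.23638916015625), 3.1516363620758057) 0.290818851826843
1258 ((526.1487426757812, 312.7889099121094), (72.15333557128906, 230.93507385253906), 3.151543378829956) 0.04567871980813096
615 ((526.72021484375, 301.4444274902344), (21.593040466308594, 162.92681884765625), 3.0550103187561035) 0.1461795024320736
[0.5251 0.2974 0.1462] 93.17407535592167
84 ((593.2061767578125, -168.0168914794922), (27.61548614501953, 31.08208656311035), 6.947748184204102) 0.14576255415947045
836 ((532.2294921875, 298.8320007324219), (22.321683883666992, 159.77642822265625), 2.8348705768585205) 0.11035495985081868
[0.5383 0.3007 0.1104] [ 0.9976  0.0555 -0.0416]
2378 ((522.636962890625, -186.77272033691406), (191.2584686279297, 66.33299255371094), 0.059840038418769836) 0.14329608795540688
[ 0.5404 -0.1971  0.1433] [-0.0575  0.9983  0.0129]
[ 0.267  -0.4863  0.3733] [[ 0.3667 -0.8951 -0.2536]
 [-0.9303 -0.3526 -0.1008]
 [ 0.0008  0.2729 -0.962 ]] [[367.1493   0.     317.6535]
 [  0.     367.1493 248.1394]
 [  0.       0.       1.    ]]
```

```bash
cat >> h.py <<'E'
from scipy.spatial.transform import Rotation as Rn, Slerp
import json
t=np.radians(3.15); n=np.array([np.cos(t),np.sin(t),0]); d=np.array([-np.sin(t),np.cos(t),0]); up=np.array([0,0,1.])
def tool(tilt):  # tilt deg: z axis = -cos up - sin d ; y = n
    a=np.radians(tilt); z=-np.cos(a)*up-np.sin(a)*d; return np.column_stack([np.cross(n,z),n,z])
def plan(*wps,start=None):
    o=observe(); p,R=start or (np.array(o['position']),np.array(o['tool_rot']))
    rows=[]
    for tp,tR in wps:
        tp=np.array(tp);S=Rn.from_matrix(R); dr=(S.inv()*Rn.from_matrix(tR)).as_rotvec()
        N=int(np.ceil(max(np.linalg.norm(tp-p)/.038,np.degrees(np.linalg.norm(dr))/4.8,1)))
        p0=p.copy()
        for i in range(1,N+1):
            s=np.round(R.T@(p0+(tp-p0)*i/N-p)/.04,2)
            tg=S*Rn.from_rotvec(dr*i/N)
            w=np.round(np.degrees((Rn.from_matrix(R).inv()*tg).as_rotvec())/5,2)
            p=p+R@s*.04; R=R@Rn.from_rotvec(np.radians(w*5)).as_matrix()
            rows.append([(s+0.).tolist(),(w+0.).tolist()])
    for i in range(0,len(rows),8): print(json.dumps(rows[i:i+8],separators=(',',':')))
    print('end',p,len(rows))
E
python3 - <<'E'
from h import *
C=np.array([.5269,.300,.079]); G=C+.045*up+.063*d; R=tool(30); T=G+.019*R[:,2]; print(T,R[:,2])
plan(([.33,-.12,.36],tool(0)),(T-.13*R[:,2],R))
E
```

```text
[0.524  0.3534 0.1075] [ 0.0275 -0.4992 -0.866 ]
[[[0.44,-0.53,-0.27],[0.0,0.0,-0.95]],[[0.48,-0.49,-0.28],[0.0,0.0,-0.96]],[[0.52,-0.45,-0.27],[0.0,0.0,-0.95]],[[0.55,-0.4,-0.27],[0.0,0.0,-0.96]],[[0.59,-0.36,-0.27],[0.0,0.0,-0.95]],[[0.62,-0.3,-0.28],[0.0,0.0,-0.96]],[[0.63,-0.26,-0.27],[0.0,0.0,-0.95]],[[0.66,-0.2,-0.27],[0.0,0.0,-0.96]]]
[[[0.67,-0.14,-0.28],[0.0,0.0,-0.95]],[[0.68,-0.09,-0.27],[0.0,0.0,-0.96]],[[0.69,-0.03,-0.27],[0.0,0.0,-0.95]],[[0.69,0.02,-0.27],[0.0,0.0,-0.96]],[[0.68,0.09,-0.28],[0.0,0.0,-0.95]],[[0.67,0.14,-0.27],[0.0,0.0,-0.96]],[[0.66,0.19,-0.27],[0.0,0.0,-0.95]],[[0.82,0.34,0.22],[0.0,-0.38,0.0]]]
[[[0.83,0.35,0.19],[0.0,-0.37,0.0]],[[0.84,0.34,0.16],[0.0,-0.38,0.0]],[[0.84,0.34,0.14],[0.0,-0.37,0.0]],[[0.85,0.35,0.11],[0.0,-0.38,0.0]],[[0.84,0.34,0.08],[0.0,-0.37,0.0]],[[0.85,0.34,0.05],[0.0,-0.38,0.0]],[[0.86,0.34,0.03],[0.0,-0.37,0.0]],[[0.85,0.35,0.0],[0.0,-0.38,0.0]]]
[[[0.85,0.34,-0.03],[0.0,-0.37,0.0]],[[0.85,0.34,-0.06],[0.0,-0.38,0.0]],[[0.85,0.35,-0.09],[0.0,-0.37,0.0]],[[0.84,0.34,-0.11],[0.0,-0.38,0.0]],[[0.84,0.34,-0.14],[0.0,-0.37,0.0]],[[0.84,0.35,-0.17],[0.0,-0.38,0.0]],[[0.83,0.34,-0.2],[0.0,-0.37,0.0]]]
end [0.5204 0.4185 0.2202] 31
```

```bash
python3 -m pendant '[[[0.44,-0.53,-0.27],[0,0,-0.95]],[[0.48,-0.49,-0.28],[0,0,-0.95]],[[0.52,-0.45,-0.27],[0,0,-0.95]],[[0.55,-0.4,-0.27],[0,0,-0.95]],[[0.59,-0.36,-0.27],[0,0,-0.95]],[[0.62,-0.3,-0.28],[0,0,-0.95]],[[0.63,-0.26,-0.27],[0,0,-0.95]],[[0.66,-0.2,-0.27],[0,0,-0.95]]]' 1 90
python3 -m pendant '[[[0.67,-0.14,-0.28],[0,0,-0.95]],[[0.68,-0.09,-0.27],[0,0,-0.95]],[[0.69,-0.03,-0.27],[0,0,-0.95]],[[0.69,0.02,-0.27],[0,0,-0.95]],[[0.68,0.09,-0.28],[0,0,-0.95]],[[0.67,0.14,-0.27],[0,0,-0.95]],[[0.66,0.19,-0.27],[0,0,-0.95]],[[0.82,0.34,0.22],[0,-0.38,0]]]'
python3 -m pendant '[[[0.83,0.35,0.19],[0,-0.38,0]],[[0.84,0.34,0.16],[0,-0.38,0]],[[0.84,0.34,0.14],[0,-0.38,0]],[[0.85,0.35,0.11],[0,-0.38,0]],[[0.84,0.34,0.08],[0,-0.38,0]],[[0.85,0.34,0.05],[0,-0.38,0]]]'
python3 - <<'E'
from h import *
o=observe();print(o['time_s'],o['q'],o['position'],o['tool_rot'])
snap('wrist','w1')
for q in ['door','knob','rack','knuckle_low','knuckle_up']:
    print(q,[(np.round(e['point'],4).tolist(),round(e['conf'],2)) for e in landmark_of('wrist',q)][:3])
E
```

```text
time_s: 2.35
position: [0.2706, -0.3019, 0.284]
tool_rot: [[0.505, 0.863, 0.0], [0.863, -0.505, -0.0], [-0.0, 0.0, -1.0]]
ft_force: [0.1, -0.1, 1.0]
grip_width: 0.0852
gripper_force: 0.0
time_s: 3.35
position: [0.3437, -0.0867, 0.352]
tool_rot: [[-0.048, 0.999, 0.004], [0.998, 0.048, -0.035], [-0.035, 0.002, -0.999]]
ft_force: [-0.1, -0.5, 0.1]
grip_width: 0.0853
gripper_force: 0.0
time_s: 4.1
position: [0.4161, 0.1157, 0.2985]
tool_rot: [[-0.047, 0.999, 0.012], [0.972, 0.049, -0.231], [-0.231, 0.001, -0.973]]
ft_force: [0.8, -0.7, 1.0]
grip_width: 0.0856
gripper_force: 0.0
4.1 [  8.8598   8.4274  77.5715 -13.3493  95.2525   4.9857] [0.4161 0.1157 0.2985] [[-0.0473  0.9988  0.012 ]
 [ 0.9718  0.0488 -0.2308]
 [-0.2311  0.0007 -0.9729]]
door [([0.347, 0.1069, 0.0668], 0.81), ([0.7776, -0.1655, 0.065], 0.64)]
knob [([0.3531, 0.0793, 0.0379], 0.63), ([0.7542, -0.1642, 0.0412], 0.59)]
rack []
knuckle_low [([0.3426, 0.0513, 0.1429], 0.9), ([0.5357, 0.2424, 0.1592], 0.67)]
knuckle_up []
```

View pics/w1.png

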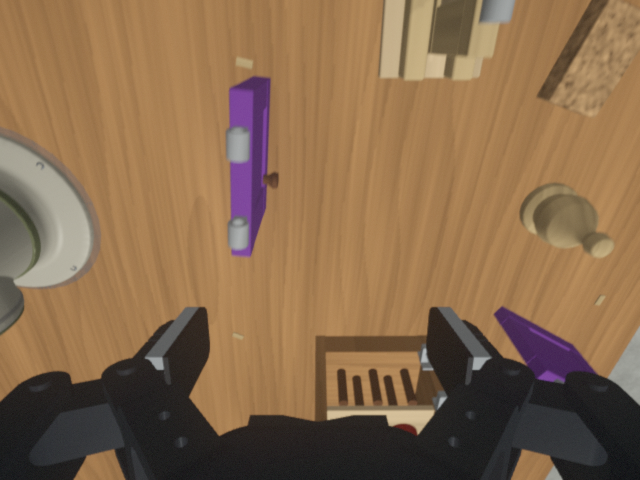

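The wrist view shows the rack and the door's lower knuckle at the top (450,35), and the cabinet pins near (425,370). The fingers are at the bottom. I'll go on to the pre-grasp pose.

```bash
python3 -m pendant '[[[0.86,0.34,0.03],[0,-0.38,0]],[[0.85,0.35,0],[0,-0.38,0]],[[0.85,0.34,-0.03],[0,-0.38,0]],[[0.85,0.34,-0.06],[0,-0.38,0]],[[0.85,0.35,-0.09],[0,-0.38,0]],[[0.84,0.34,-0.11],[0,-0.38,0]],[[0.84,0.34,-0.14],[0,-0.38,0]],[[0.84,0.35,-0.17],[0,-0.3,0]]]'
python3 - <<'E'
from h import *
o=observe();print(o['time_s'],o['q'])
r=snap('wrist','w2');P=cloud(r)
for q in ['door','rack','knuckle_low','knuckle_up']:
    print(q,[(np.round(e['point'],4).tolist(),round(e['conf'],2)) for e in landmark_of('wrist',q)][:3])
m=(P[...,2]>.136)&(P[...,2]<.17)&(abs(P[...,0]-.527)<.03)&(abs(P[...,1]-.3)<.12);Q=P[m]
print(m.sum(),cv2.minAreaRect((Q[:,:2]*1000).astype(np.float32)))
C=np.array([.5269,.300,.079]); G=C+.045*up+.063*d; R=tool(30); T=G+.019*R[:,2]
plan((T-.06*R[:,2],R),(T,R))
E
```

```text
time_s: 5.4
position: [0.5139, 0.3827, 0.2277]
tool_rot: [[-0.041, 0.999, 0.023], [0.881, 0.047, -0.471], [-0.471, 0.001, -0.882]]
ft_force: [0.9, -0.4, 0.0]
grip_width: 0.0854
gripper_force: 0.0
5.4 [ 36.427   41.3318  39.7981 -25.2589 113.2185  26.6182]
door [([0.3457, 0.1108, 0.0652], 0.96), ([0.5276, 0.2992, 0.0758], 0.92), ([0.7796, -0.1646, 0.0645], 0.82)]
rack [([0.5283, 0.3111, -0.0017], 0.8), ([0.5271, 0.2985, 0.076], 0.38)]
knuckle_low [([0.536, 0.2473, 0.1597], 0.97), ([0.3721, 0.2849, 0.1438], 0.8), ([0.7216, 0.0455, 0.0002], 0.27)]
knuckle_up [([0.3009, 0.335, 0.142], 0.88), ([0.5301, 0.3272, 0.1585], 0.8)]
3601 ((528.8487548828125, 310.3532409667969), (19.904848098754883, 138.9027557373047), 3.073657751083374)
[[[0.42,0.11,0.75],[-0.02,-0.19,-0.04]],[[0.43,0.11,0.74],[-0.02,-0.2,-0.04]],[[0.0,0.0,0.75],[0.0,0.0,0.0]],[[0.0,0.0,0.75],[0.0,0.0,0.0]]]
end [0.5238 0.3536 0.1076] 4
```

```bash
python3 -m pendant '[[[0.43,0.14,0.75],[-0.02,-0.2,-0.04]],[[0.43,0.13,0.74],[-0.02,-0.2,-0.04]],[[0,0,0.75],[0,0,0]],[[0,0,0.75],[0,0,0]],[[0,0,0],[0,0,0]]]'
python3 -m pendant '[[[0,0,0],[0,0,0]],[[0,0,0],[0,0,0]],[[0,0,0],[0,0,0]],[[0,0,0],[0,0,0]]]' 0 90
python3 - <<'E'
from h import *
o=observe();print(o['time_s'],o['q'],o['ft_force'],o['wrist_torque'])
print(landmark_of and 0)
r=snap('wrist','w3')
E
```

```text
time_s: 6.28
position: [0.5251, 0.3529, 0.1068]
tool_rot: [[-0.048, 0.999, 0.025], [0.863, 0.054, -0.502], [-0.502, -0.002, -0.865]]
ft_force: [-0.2, 0.5, 0.1]
grip_width: 0.0853
gripper_force: 0.0
time_s: 6.78
position: [0.5256, 0.3557, 0.1074]
tool_rot: [[-0.049, 0.998, 0.03], [0.864, 0.057, -0.5], [-0.501, 0.001, -0.866]]
ft_force: [0.7, 0.1, -0.2]
grip_width: 0.0156
gripper_force: 88.1
6.775 [ 34.768   44.7184  53.3331 -25.5631  97.8739  31.5718] [ 0.6646  0.0971 -0.1624] [0.4382 0.0275 0.0154]
0
```

View pics/w3.png

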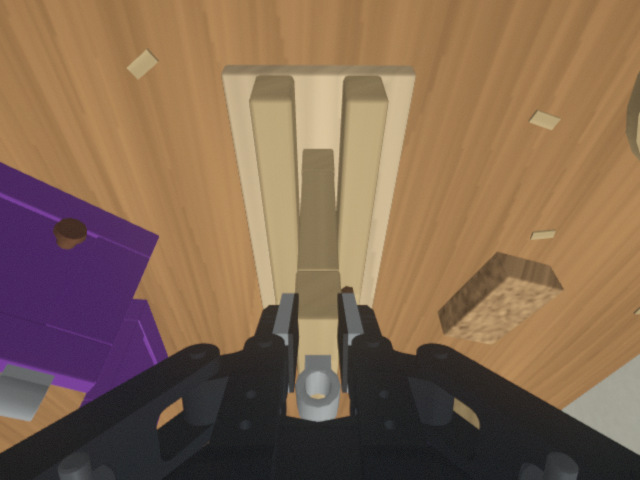

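```bash
python3 - <<'E'
from h import *
def T(C,th,R0=None):
    # door rotated th about n from initial (0: x up,z=d ; 90: x=-d,z=up)
    c,s=np.cos(np.radians(th)),np.sin(np.radians(th))
    dx=c*up-s*d; dz=c*d+s*up
    R=tool(30-th); return np.array(C)+.045*dx+.0655*dz+.019*R[:,2],R
x=.5275
plan(T([x,.2995,.18],0),T([x,.305,.18],90),T([x-.0005,.308,.108],90))
E
```

```text
[[[-0.42,-0.01,-0.73],[0.01,0.0,0.0]],[[-0.43,-0.01,-0.73],[0.01,0.01,0.01]],[[-0.42,-0.01,-0.73],[0.0,0.0,0.0]],[[-0.11,0.0,0.02],[0.0,0.95,0.0]],[[-0.11,0.0,0.01],[0.0,0.94,0.0]],[[-0.11,0.0,0.01],[0.0,0.95,0.0]],[[-0.11,0.0,-0.01],[0.0,0.95,0.0]],[[-0.11,0.0,-0.02],[0.0,0.95,0.0]]]
[[[-0.1,0.0,-0.02],[0.0,0.94,0.0]],[[-0.11,0.0,-0.03],[0.0,0.95,0.0]],[[-0.1,0.0,-0.04],[0.0,0.95,0.0]],[[-0.1,0.01,-0.05],[0.0,0.95,0.0]],[[-0.09,0.0,-0.06],[0.0,0.94,0.0]],[[-0.09,0.0,-0.07],[0.0,0.95,0.0]],[[-0.08,0.0,-0.07],[0.0,0.95,0.0]],[[-0.08,0.0,-0.08],[0.0,0.94,0.0]]]
[[[-0.07,0.0,-0.08],[0.0,0.95,0.0]],[[-0.06,0.0,-0.1],[0.0,0.95,0.0]],[[-0.06,0.0,-0.09],[0.0,0.95,0.0]],[[-0.05,0.0,-0.1],[0.0,0.94,0.0]],[[-0.03,0.0,-0.1],[0.0,0.95,0.0]],[[-0.03,0.0,-0.11],[0.0,0.95,0.0]],[[-0.76,0.0,0.48],[0.0,0.0,0.0]],[[-0.76,-0.01,0.48],[0.0,0.0,0.0]]]
end [0.5285 0.2794 0.1642] 24
```

```bash
python3 -m pendant '[[[-0.42,-0.01,-0.73],[0.01,0,0]],[[-0.43,-0.01,-0.73],[0.01,0,0]],[[-0.42,-0.01,-0.73],[0,0,0]],[[-0.11,0,0.02],[0,0.95,0]],[[-0.11,0,0.01],[0,0.95,0]],[[-0.11,0,0.01],[0,0.95,0]],[[-0.11,0,-0.01],[0,0.95,0]],[[-0.11,0,-0.02],[0,0.95,0]]]'
python3 -m pendant '[[[-0.1,0,-0.02],[0,0.95,0]],[[-0.11,0,-0.03],[0,0.95,0]],[[-0.1,0,-0.04],[0,0.95,0]],[[-0.1,0.01,-0.05],[0,0.95,0]],[[-0.09,0,-0.06],[0,0.95,0]],[[-0.09,0,-0.07],[0,0.95,0]],[[-0.08,0,-0.07],[0,0.95,0]],[[-0.08,0,-0.08],[0,0.94,0]]]'
python3 -m pendant '[[[-0.07,0,-0.08],[0,0.95,0]],[[-0.06,0,-0.1],[0,0.95,0]],[[-0.06,0,-0.09],[0,0.94,0]],[[-0.05,0,-0.1],[0,0.94,0]],[[-0.03,0,-0.1],[0,0.94,0]],[[-0.03,0,-0.11],[0,0.94,0]],[[0,0,0],[0,0,0]]]'
python3 - <<'E'
from h import *
o=observe();print(o['time_s'],o['q'],o['ft_force'],o['wrist_torque'])
r=snap('wrist','w4');snap('scene','s4')
for c in ('wrist','scene','top'):
  if c=='top': snap(c,'t4')
  for q in ['door','knuckle_low','knuckle_up']:
    print(c,q,[(np.round(e['point'],4).tolist(),round(e['conf'],2)) for e in landmark_of(c,q)][:4])
im=cv2.imread('pics/s4.png')[180:380,330:570];cv2.imwrite('pics/s4c.png',cv2.resize(im,None,fx=3,fy=3))
E
```

```text
time_s: 7.82
position: [0.525, 0.3341, 0.2148]
tool_rot: [[-0.056, 0.998, 0.003], [0.993, 0.056, -0.108], [-0.108, -0.003, -0.994]]
ft_force: [0.4, 0.7, -3.6]
grip_width: 0.016
gripper_force: 88.5
time_s: 8.82
position: [0.5272, 0.3006, 0.226]
tool_rot: [[-0.046, 0.998, -0.032], [0.85, 0.056, 0.524], [0.525, -0.003, -0.851]]
ft_force: [0.2, 0.2, -4.1]
grip_width: 0.0162
gripper_force: 88.8
time_s: 9.7
position: [0.5291, 0.2752, 0.2338]
tool_rot: [[-0.023, 0.999, -0.049], [0.502, 0.054, 0.863], [0.864, -0.005, -0.503]]
ft_force: [1.0, 0.2, -3.1]
grip_width: 0.0163
gripper_force: 89.1
9.7 [-10.0753  27.1159  84.9719  57.2598  89.7665 -25.2887] [ 1.0047  0.214  -3.0722] [-1.2327 -0.0561  0.0023]
wrist door [([0.5265, 0.2952, 0.1726], 0.79), ([0.3278, 0.316, 0.0643], 0.79)]
wrist knuckle_low [([0.3742, 0.2859, 0.1439], 0.64)]
wrist knuckle_up [([0.5327, 0.2226, 0.206], 0.67)]
scene door [([0.7758, -0.1624, 0.0665], 0.9), ([0.5256, 0.298, 0.175], 0.84), ([0.3253, 0.3174, 0.0656], 0.77)]
scene knuckle_low [([0.7254, -0.136, 0.147], 0.88), ([0.535, 0.2127, 0.1202], 0.86), ([0.3731, 0.2834, 0.1421], 0.78)]
scene knuckle_up [([0.5303, 0.2187, 0.2044], 0.9), ([0.3035, 0.3361, 0.1472], 0.89), ([0.8038, -0.1787, 0.1463], 0.57)]
top door [([0.3263, 0.3193, 0.0651], 0.87), ([0.5267, 0.2995, 0.1752], 0.68), ([0.7815, -0.1654, 0.0639], 0.55)]
top knuckle_low [([0.5335, 0.2176, 0.1266], 0.93), ([0.3754, 0.2863, 0.1465], 0.89), ([0.3407, 0.0515, 0.1456], 0.49)]
top knuckle_up [([0.8028, -0.176, 0.1427], 0.73), ([0.532, 0.2182, 0.2042], 0.69)]
```

View pics/s4c.png

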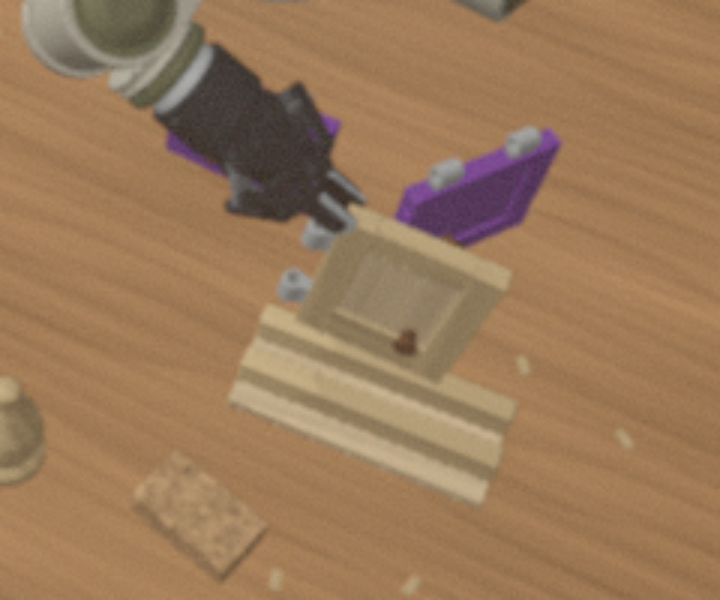

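The door is upright above the slot: its knob faces the far side at (405,340) and its knuckles point to -y at (315,235) and (293,285). I'll lower it.

```bash
python3 - <<'E'
from h import *
o=observe();p=np.array(o['position'])
plan((p-[0,0,.075],tool(-60)),(p-[0,0,.087],tool(-60)))
r=get_image('scene');P=cloud(r)
M=[e for e in regions_of('scene','door')]
for e in M:
    Q=P[e['mask']&(r['range_z']>0)];c=Q.mean(0)
    if abs(c[0]-.53)<.05 and abs(c[1]-.3)<.05:
        F=Q[Q[:,0]>.529+ -.055*(Q[:,1]-.3)-.0]; v=np.linalg.svd(F-F.mean(0))[2];print(v[2],Q.max(0),Q.min(0))
        y=(Q@d);
        for lo in np.arange(.24,.35,.02):
            s=Q[(y>lo)&(y<lo+.02)]; 
            if len(s)>5: print(round(lo,2),np.sort(s[:,2])[-5:])
E
```

```text
[[[-0.81,0.0,0.47],[-0.01,0.01,-0.01]],[[-0.81,0.0,0.47],[-0.01,0.01,0.0]],[[-0.26,0.0,0.15],[0.0,0.0,0.0]]]
end [0.5289 0.2763 0.1485] 3
[0.9988 0.0473 0.0098] [0.5581 0.3836 0.2668] [ 0.3171  0.1894 -0.0054]
0.24 [0.2585 0.2587 0.2587 0.2597 0.2602]
0.26 [0.257  0.2571 0.2575 0.2578 0.2588]
0.28 [0.2552 0.2558 0.256  0.2562 0.2577]
0.3 [0.2541 0.2541 0.2545 0.255  0.2555]
0.32 [0.2518 0.252  0.2523 0.2527 0.2539]
0.34 [0.0015 0.0017 0.0036 0.0037 0.0058]
```

```bash
python3 -m pendant '[[[0,0,0],[0,0.92,0]],[[-0.84,0,0.41],[0,0,0]],[[-0.84,0,0.41],[0,0,0]],[[0,0,0],[0,0,0]]]'
python3 -m pendant '[[[-0.09,0,0.04],[0,0,0]],[[0,0,0],[0,0,0]]]'
python3 - <<'E'
from h import *
print(observe()['time_s'])
r=get_image('scene');P=cloud(r);Q=P.reshape(-1,3);Q=Q[(abs(Q[:,0]-.527+.055*(Q[:,1]-.3))<.015)&(Q[:,2]>.1)&(Q[:,2]<.25)]
y=Q@d
for lo in np.arange(.26,.37,.02):
    s=Q[(y>lo)&(y<lo+.02)]
    if len(s)>5: print(round(lo,2),np.sort(s[:,2])[-5:])
E
```

```text
time_s: 10.9
position: [0.5284, 0.2768, 0.1591]
tool_rot: [[-0.018, 0.998, -0.052], [0.429, 0.055, 0.901], [0.903, -0.006, -0.43]]
ft_force: [0.8, 0.2, -4.1]
grip_width: 0.0154
gripper_force: 89.1
time_s: 11.15
position: [0.5292, 0.2767, 0.1577]
tool_rot: [[-0.024, 0.998, -0.05], [0.43, 0.055, 0.901], [0.902, 0.0, -0.431]]
ft_force: [0.2, 0.4, -3.8]
grip_width: 0.0158
gripper_force: 89.1
11.15
0.26 [0.181  0.1813 0.1817 0.1822 0.1846]
0.28 [0.1797 0.1802 0.1804 0.1804 0.1819]
0.3 [0.1801 0.181  0.1817 0.182  0.1847]
0.32 [0.1791 0.1791 0.1793 0.1794 0.1827]
```

```bash
python3 -m pendant '[[[-0.07,0,0.03],[0,0,0]],[[0,0,0],[0,0,0]]]'
python3 -m pendant '[[[-0.05,0,0.02],[0,0,0]],[[0,0,0],[0,0,0]]]'
python3 -m pendant '[[[-0.03,0,0.015],[0,0,0]],[[0,0,0],[0,0,0]]]'
```

```text
time_s: 11.45
position: [0.5288, 0.2766, 0.1537]
tool_rot: [[-0.022, 0.998, -0.051], [0.43, 0.055, 0.901], [0.903, -0.002, -0.431]]
ft_force: [-1.3, -0.1, -4.0]
grip_width: 0.0163
gripper_force: 89.1
time_s: 11.7
position: [0.5292, 0.2768, 0.1534]
tool_rot: [[-0.024, 0.998, -0.05], [0.427, 0.056, 0.903], [0.904, 0.0, -0.427]]
ft_force: [-0.5, -0.9, 7.3]
grip_width: 0.0161
gripper_force: 89.9
time_s: 11.95
position: [0.5295, 0.277, 0.1534]
tool_rot: [[-0.026, 0.998, -0.049], [0.425, 0.056, 0.904], [0.905, 0.002, -0.426]]
ft_force: [-1.1, -2.2, 14.6]
grip_width: 0.0158
gripper_force: 90.5
```

```bash
python3 -m pendant '[[[0.02,0,-0.01],[0,0,0]],[[0,0,0],[0,0,0]],[[0,0,0],[0,0,0]],[[0,0,0],[0,0,0]]]' 1
python3 -m pendant '[[[0,0,-0.5],[0,0,0]],[[0,0,-0.9],[0,0,0]],[[0,0,-0.9],[0,0,0]],[[0,0,0],[0,0,0]]]'
python3 - <<'E'
from h import *
r=get_image('scene');P=cloud(r);Q=P.reshape(-1,3);Q=Q[(abs(Q[:,0]-.527+.055*(Q[:,1]-.3))<.02)&(Q[:,2]>.1)&(Q[:,2]<.2)]
y=Q@d
for lo in np.arange(.26,.37,.02):
    s=Q[(y>lo)&(y<lo+.02)]
    if len(s)>5: print(round(lo,2),np.sort(s[:,2])[-5:])
T=Q[Q[:,2]>.171];print(len(T),cv2.minAreaRect((T[:,:2]*1000).astype(np.float32)))
for c in ('wrist','scene','top'):
  if c!='scene': get_image(c)
  for q in ['door','knuckle_low','knuckle_up']:
    print(c,q,[(np.round(e['point'],4).tolist(),round(e['conf'],2)) for e in landmark_of(c,q) if abs(e['point'][0]-.53)<.05])
# regrasp top: door x=-15, 24mm below top
R=tool(0); Cc=np.array([.5275,.298,.094]); G=Cc+.015*d+.056*up; T=G+.019*R[:,2]
print(T);plan((T+[0,0,.11],R),(T,R))
E
```

```text
time_s: 12.45
position: [0.5288, 0.2765, 0.1509]
tool_rot: [[-0.022, 0.998, -0.051], [0.43, 0.055, 0.901], [0.903, -0.002, -0.43]]
ft_force: [0.5, -0.1, 0.5]
grip_width: 0.0851
gripper_force: 0.0
time_s: 12.95
position: [0.5348, 0.1907, 0.1917]
tool_rot: [[-0.023, 0.999, -0.047], [0.431, 0.052, 0.901], [0.902, 0.001, -0.432]]
ft_force: [0.4, -0.2, -0.5]
grip_width: 0.0851
gripper_force: 0.0
0.26 [0.1764 0.1765 0.1766 0.1774 0.1777]
0.28 [0.176  0.1761 0.1767 0.1774 0.1776]
0.3 [0.1754 0.1759 0.176  0.1761 0.178 ]
0.32 [0.1764 0.1764 0.1765 0.1771 0.1771]
531 ((573.3112182617188, -449.02410888671875), (38.960411071777344, 1637.04345703125), 2.760899305343628)
wrist door [([0.5266, 0.2993, 0.0948], 0.98)]
wrist knuckle_low [([0.533, 0.2296, 0.0371], 0.75)]
wrist knuckle_up [([0.5314, 0.2278, 0.1218], 0.75)]
scene door [([0.5287, 0.3028, 0.096], 0.6)]
scene knuckle_low [([0.5349, 0.2243, 0.0364], 0.8)]
scene knuckle_up [([0.5289, 0.2211, 0.1189], 0.72)]
top door [([0.5272, 0.3065, 0.0944], 0.84)]
top knuckle_low [([0.5305, 0.2248, 0.0386], 0.64)]
top knuckle_up [([0.5341, 0.2193, 0.1176], 0.78)]
[0.5267 0.313  0.131 ]
[[[0.17,0.0,0.15],[0.0,-0.92,0.0]],[[0.19,0.0,0.14],[0.0,-0.92,0.0]],[[0.19,0.0,0.13],[-0.01,-0.92,0.0]],[[0.21,0.0,0.1],[0.0,-0.93,0.0]],[[0.21,0.0,0.1],[0.0,-0.92,0.0]],[[0.22,0.0,0.07],[0.0,-0.92,0.0]],[[0.23,0.0,0.06],[0.0,-0.92,0.0]],[[0.22,0.0,0.03],[-0.01,-0.92,0.0]]]
[[[0.23,0.0,0.02],[0.0,-0.92,0.0]],[[0.24,0.0,0.0],[0.0,-0.92,0.0]],[[0.23,0.0,-0.02],[0.0,-0.93,0.0]],[[0.23,-0.01,-0.03],[0.0,-0.92,0.0]],[[0.22,0.0,-0.06],[-0.01,-0.92,0.0]],[[0.22,0.0,-0.07],[0.0,-0.92,0.0]],[[0.0,0.0,0.92],[0.0,0.0,0.0]],[[0.0,0.0,0.91],[0.0,0.0,0.0]]]
[[[0.0,0.0,0.92],[0.0,0.0,0.0]]]
end [0.5265 0.3129 0.131 ] 17
```

```bash
python3 - <<'E'
from h import *
R=tool(0); T=np.array([.5275,.303,.135])
plan((T+[0,0,.105],R),(T,R))
E
```

```text
[[[0.16,0.0,0.14],[0.0,-0.92,0.0]],[[0.18,0.0,0.12],[0.0,-0.92,0.0]],[[0.18,0.0,0.11],[-0.01,-0.92,0.0]],[[0.19,0.0,0.1],[0.0,-0.93,0.0]],[[0.2,0.0,0.08],[0.0,-0.92,0.0]],[[0.21,0.0,0.06],[0.0,-0.92,0.0]],[[0.21,0.0,0.05],[0.0,-0.92,0.0]],[[0.21,0.0,0.03],[-0.01,-0.92,0.0]]]
[[[0.21,0.0,0.01],[0.0,-0.92,0.0]],[[0.22,0.0,-0.01],[0.0,-0.92,0.0]],[[0.21,0.0,-0.02],[0.0,-0.93,0.0]],[[0.21,0.0,-0.04],[0.0,-0.92,0.0]],[[0.21,0.0,-0.05],[-0.01,-0.92,0.0]],[[0.2,0.0,-0.08],[0.0,-0.92,0.0]],[[0.0,0.0,0.88],[0.0,0.0,0.0]],[[0.0,0.0,0.87],[0.0,0.0,0.0]]]
[[[0.0,0.0,0.88],[0.0,0.0,0.0]]]
end [0.5275 0.3029 0.135 ] 17
```

```bash
python3 -m pendant '[[[0.16,0,0.14],[0,-0.92,0]],[[0.18,0,0.12],[0,-0.92,0]],[[0.18,0,0.11],[-0.01,-0.92,0]],[[0.19,0,0.1],[0,-0.93,0]],[[0.2,0,0.08],[0,-0.92,0]],[[0.21,0,0.06],[0,-0.92,0]],[[0.21,0,0.05],[0,-0.92,0]],[[0.21,0,0.03],[-0.01,-0.92,0]]]'
python3 -m pendant '[[[0.21,0,0.01],[0,-0.92,0]],[[0.22,0,-0.01],[0,-0.92,0]],[[0.21,0,-0.02],[0,-0.93,0]],[[0.21,0,-0.04],[0,-0.92,0]],[[0.21,0,-0.05],[-0.01,-0.92,0]],[[0.2,0,-0.08],[0,-0.92,0]],[[0,0,0],[0,0,0]]]'
python3 - <<'E'
from h import *
r=snap('wrist','w5');P=cloud(r);o=observe()
for q in ['door','knuckle_low','knuckle_up','seat_up','seat_low']:
    print(q,[(np.round(e['point'],4).tolist(),round(e['conf'],2)) for e in landmark_of('wrist',q)][:3])
m=(P[...,2]>.165)&(P[...,2]<.185)&(abs(P[...,0]-.527)<.03)&(abs(P[...,1]-.3)<.12);Q=P[m]
print(m.sum(),cv2.minAreaRect((Q[:,:2]*1000).astype(np.float32)),Q[:,2].mean())
R=tool(0); plan(([.5275,.303,.135],R))
E
```

```text
time_s: 14.55
position: [0.53, 0.2563, 0.219]
tool_rot: [[-0.048, 0.999, -0.025], [0.886, 0.054, 0.461], [0.462, -0.0, -0.887]]
ft_force: [1.0, -0.1, -0.3]
grip_width: 0.0855
gripper_force: 0.0
time_s: 15.42
position: [0.5272, 0.3042, 0.2401]
tool_rot: [[-0.057, 0.998, 0.0], [0.998, 0.057, 0.0], [0.0, 0.0, -1.0]]
ft_force: [-0.4, -0.2, 0.8]
grip_width: 0.0852
gripper_force: 0.0
door [([0.3297, 0.3164, 0.0691], 0.79), ([0.5248, 0.3031, 0.0935], 0.62)]
knuckle_low [([0.3732, 0.2844, 0.1471], 0.88), ([0.5312, 0.3112, -0.0015], 0.72)]
knuckle_up [([0.3022, 0.334, 0.1443], 0.91)]
seat_up [([0.7083, 0.2201, -0.0015], 0.51)]
seat_low []
5027 ((527.8261108398438, 303.47967529296875), (19.24868392944336, 129.48410034179688), 3.0062246322631836) 0.17347547095361976
[[[0.01,0.0,0.88],[0.0,0.0,-0.01]],[[0.01,0.0,0.87],[0.0,0.0,0.0]],[[0.01,0.0,0.88],[0.0,0.0,-0.01]]]
end [0.5277 0.3032 0.135 ] 3
```

View pics/w5.png

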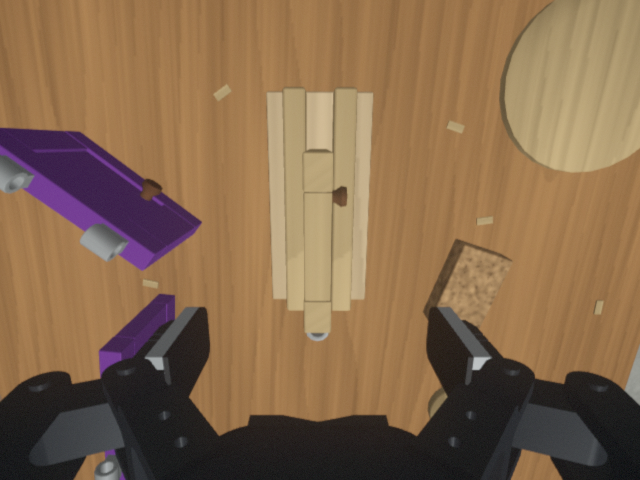

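```bash
python3 -m pendant '[[[0,0.01,0.88],[0,0,0]],[[0,0,0.87],[0,0,0]],[[0,0,0.88],[0,0,0]],[[0,0,0],[0,0,0]]]'
python3 -m pendant '[[[0,0,0],[0,0,0]],[[0,0,0],[0,0,0]],[[0,0,0],[0,0,0]],[[0,0,0],[0,0,0]]]' 0 110
python3 - <<'E'
from h import *
o=observe();p=np.array(o['position']);R=np.array(o['tool_rot'])
print(o['time_s'])
H=np.array([.591,-.164]);c=H+.079*d[:2]+.06*d[:2]
dp=np.array([c[0]-.5278,c[1]-.3035,0.0])
plan((p+[0,0,.066],R),(p+[0,0,.066]+dp,R))
E
```

```text
time_s: 16.23
position: [0.527, 0.3018, 0.133]
tool_rot: [[-0.053, 0.999, -0.005], [0.999, 0.053, -0.001], [-0.001, -0.005, -1.0]]
ft_force: [0.3, -0.9, 0.6]
grip_width: 0.0858
gripper_force: 0.0
time_s: 16.73
position: [0.5285, 0.3029, 0.1363]
tool_rot: [[-0.054, 0.999, 0.002], [0.999, 0.054, 0.001], [0.001, 0.002, -1.0]]
ft_force: [1.0, -0.2, -1.8]
grip_width: 0.0151
gripper_force: 107.4
16.725
[[[0.0,0.0,-0.82],[0.0,0.0,0.0]],[[0.0,0.0,-0.83],[0.0,0.0,0.0]],[[-0.92,0.11,0.0],[0.0,0.0,0.0]],[[-0.92,0.1,0.0],[0.0,0.0,0.0]],[[-0.92,0.11,0.0],[0.0,0.0,0.0]],[[-0.92,0.1,0.0],[0.0,0.0,0.0]],[[-0.92,0.11,0.0],[0.0,0.0,0.0]],[[-0.92,0.1,0.0],[0.0,0.0,0.0]]]
[[[-0.92,0.11,0.0],[0.0,0.0,0.0]],[[-0.92,0.1,0.0],[0.0,0.0,0.0]],[[-0.92,0.11,0.0],[0.0,0.0,0.0]]]
end [ 0.5843 -0.0258  0.2022] 11
```

```bash
python3 -m pendant '[[[0,0,-0.82],[0,0,0]],[[0,0,-0.83],[0,0,0]],[[-0.92,0.11,0],[0,0,0]],[[-0.92,0.1,0],[0,0,0]],[[-0.92,0.11,0],[0,0,0]],[[-0.92,0.1,0],[0,0,0]],[[-0.92,0.11,0],[0,0,0]],[[-0.92,0.1,0],[0,0,0]]]'
python3 -m pendant '[[[-0.92,0.11,0],[0,0,0]],[[-0.92,0.1,0],[0,0,0]],[[-0.92,0.11,0],[0,0,0]],[[0,0,0],[0,0,0]],[[0,0,0],[0,0,0]]]'
python3 - <<'E'
from h import *
o=observe();print(o['time_s'],o['q'])
for c in ('scene','top','wrist'):
  for k in range(2):
    r=snap(c,c+'6%d'%k);P=cloud(r)
    for q in ['door','knuckle_low','knuckle_up','seat_up','seat_low']:
      print(c,q,[(np.round(e['point'],4).tolist(),round(e['conf'],2)) for e in landmark_of(c,q) if abs(e['point'][0]-.59)<.06 and e['point'][1]<.08])
  if c!='wrist':np.save(c+'6.npy',P)
im=cv2.imread('pics/scene60.png')[130:300,210:420];cv2.imwrite('pics/s6c.png',cv2.resize(im,None,fx=3.5,fy=3.5,interpolation=cv2.INTER_CUBIC))
im=cv2.imread('pics/top60.png')[150:300,270:450];cv2.imwrite('pics/t6c.png',cv2.resize(im,None,fx=4,fy=4,interpolation=cv2.INTER_CUBIC))
E
```

```text
time_s: 17.73
position: [0.5649, 0.0825, 0.2006]
tool_rot: [[-0.054, 0.999, -0.001], [0.999, 0.054, 0.0], [0.0, -0.001, -1.0]]
ft_force: [-0.4, -0.5, -3.4]
grip_width: 0.0147
gripper_force: 108.1
time_s: 18.35
position: [0.5836, -0.0254, 0.2007]
tool_rot: [[-0.054, 0.999, -0.001], [0.999, 0.054, 0.001], [0.001, -0.001, -1.0]]
ft_force: [0.1, -0.4, -2.7]
grip_width: 0.0146
gripper_force: 108.1
18.35 [-14.1155  25.1411  68.1766   0.0296  86.7326 -17.2234]
scene door [([0.5797, -0.0243, 0.1612], 0.77)]
scene knuckle_low [([0.5918, -0.1065, 0.0954], 0.62), ([0.5916, -0.1663, 0.147], 0.19)]
scene knuckle_up [([0.5831, -0.1093, 0.1836], 0.92)]
scene seat_up [([0.593, -0.1646, 0.1489], 0.76)]
scene seat_low [([0.5916, -0.1677, 0.0667], 0.9), ([0.5845, -0.106, 0.1859], 0.59)]
scene door []
scene knuckle_low [([0.5924, -0.1068, 0.0992], 0.61)]
scene knuckle_up []
scene seat_up [([0.5913, -0.162, 0.1478], 0.98)]
scene seat_low [([0.5922, -0.1672, 0.0672], 0.95)]
top door [([0.5859, -0.0239, 0.1553], 0.64)]
top knuckle_low [([0.5871, -0.1042, 0.1032], 0.83), ([0.596, -0.0046, 0.1307], 0.63), ([0.5831, -0.0249, 0.1601], 0.33)]
top knuckle_up [([0.5889, -0.1103, 0.183], 0.86)]
top seat_up [([0.5903, -0.162, 0.1482], 0.68)]
top seat_low [([0.5932, -0.1641, 0.0581], 0.8), ([0.592, -0.0037, 0.1273], 0.47)]
top door [([0.5854, -0.1643, -0.0042], 0.22)]
top knuckle_low [([0.5862, -0.1038, 0.1041], 0.62)]
top knuckle_up [([0.5887, -0.104, 0.1825], 0.79)]
top seat_up [([0.5914, -0.1656, 0.1482], 0.92)]
top seat_low [([0.5898, -0.1626, 0.059], 0.58)]
wrist door [([0.5808, -0.0279, 0.1588], 0.74)]
wrist knuckle_low []
wrist knuckle_up []
wrist seat_up []
wrist seat_low [([0.5797, -0.0272, 0.1578], 0.71)]
wrist door [([0.5806, -0.0261, 0.1583], 0.66)]
wrist knuckle_low []
wrist knuckle_up []
wrist seat_up []
wrist seat_low []
```

View pics/s6c.png

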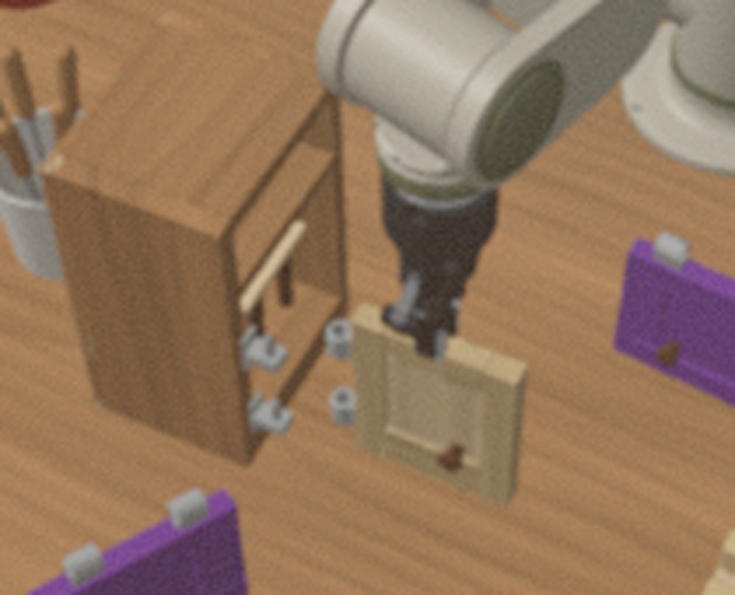

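The scene crop shows the knuckles at (340,340) and (343,405), facing the pins at (265,345) and (270,415). I'll measure the offset from the metal pixels in the same cameras.

```bash
cat > m.py <<'E'
from h import *
cx=-d[:2]; cy=n[:2]; H0=np.array([.5915,-.164])
def meas(tag,N=4,view=True):
  for c in ('scene','top'):
    for k in range(N):
        r=get_image(c); P=cloud(r); im=r['img'].astype(float)
        if k==0: A=np.zeros_like(P);I=np.zeros_like(im)
        A+=P/N; I+=im/N
    sat=I.max(-1)-I.min(-1)
    L=np.stack([(A[...,:2]-H0)@cx,(A[...,:2]-H0)@cy,A[...,2]],-1)*1000 # cabinet frame mm
    g=(sat<28)&(L[...,0]>-90)&(L[...,0]<16)&(abs(L[...,1])<30)&(L[...,2]>45)&(L[...,2]<212)&(I.max(-1)>70)
    nl,lab,st,ce=cv2.connectedComponentsWithStats(g.astype(np.uint8))
    for i in range(1,nl):
        if st[i,4]<12: continue
        Q=L[lab==i]; print(c,i,st[i,4],'px',ce[i].round(1),'mean',Q.mean(0).round(1),'lo',np.percentile(Q,5,0).round(1),'hi',np.percentile(Q,95,0).round(1))
        if Q[:,2].mean()>170: 
            t=Q[Q[:,2]>np.percentile(Q[:,2],60)]; print('   toppart',t.mean(0).round(1))
    cv2.imwrite(f'pics/{tag}_{c}.png',I)
E
python3 - <<'E'
from m import *
meas('a')
r=get_image('wrist');P=cloud(r);o=observe();c=np.array(o['position'])
m=(P[...,2]>.22)&(P[...,2]<.25)&(np.linalg.norm(P[...,:2]-c[:2],axis=-1)<.09);Q=P[m]
print(c,m.sum(),cv2.minAreaRect((Q[:,:2]*1000).astype(np.float32)))
y=(Q-c)@d
for lo in np.arange(-.06,.08,.02):
    s=Q[(y>lo)&(y<lo+.02)]
    if len(s)>9: print(round(lo,2),len(s),np.median(s[:,2]),((s-c)@n).min(),((s-c)@n).max())
E
```

```text
scene 1 64 px [306.1 226.5] mean [-62.2   4.3 202.7] lo [-71.5  -5.6 191.5] hi [-53.9  10.8 209.1]
   toppart [-61.8   2.9 208. ]
scene 2 70 px [285.6 230.8] mean [  1.7   3.4 147.8] lo [ -8.7  -6.7 139.3] hi [ 14.9   9.6 164.7]
scene 3 59 px [307.3 245.6] mean [-63.    3.8 119.7] lo [-74.6  -5.6 106.6] hi [-54.1  10.4 137.3]
scene 4 66 px [287.4 249. ] mean [ 1.9  3.6 64.1] lo [-8.9 -5.8 56.5] hi [14.4 10.4 81.4]
top 1 106 px [331.  224.2] mean [-66.2  -4.3 175.8] lo [-76.3 -11.6 119.5] hi [-55.6   4.5 210.1]
   toppart [-65.1  -2.2 208.9]
top 2 137 px [357.4 226.7] mean [  2.3  -3.7 115.3] lo [ -9.8 -10.6  60.5] hi [ 14.9   5.6 163.9]
[ 0.5839 -0.026   0.2011] 12564 ((584.3690795898438, -19.089672088623047), (119.3631591796875, 40.986961364746094), 82.66703033447266)
-0.06 979 0.23821420872466656 -0.00917341016961349 0.010665663211381593
-0.04 1578 0.23824314036445848 -0.008974327372309536 0.010422915254099458
-0.02 1521 0.23833358509080887 -0.006855139656037135 0.008318969455427618
0.0 2539 0.23860328058919075 -0.020083675225788827 0.02160706647092076
0.02 2340 0.23825528063689017 -0.008690357839896589 0.010319081455556734
0.04 2689 0.23828975313245943 -0.009213892128264728 0.010942655797394656
0.06 918 0.2381487409945653 -0.00909154783952461 0.010911935194545135[ WARN:0@2.921] global loadsave.cpp:1063 imwrite_ Unsupported depth image for selected encoder is fallbacked to CV_8U.
```

```bash
python3 -m pendant '[[[-0.5,0,0],[0,0,0]],[[-0.5,0,0],[0,0,0]],[[-0.5,0,0],[0,0,0]],[[0,0,0],[0,0,0]]]'
cat > k.py <<'E'
from m import *
import sys
# knuckle vs bracket lo edge & lateral, per camera
def prof(c,N=5):
    for k in range(N):
        r=get_image(c); P=cloud(r); im=r['img'].astype(float)
        if k==0: A=np.zeros_like(P);I=np.zeros_like(im)
        A+=P/N; I+=im/N
    sat=I.max(-1)-I.min(-1)
    L=np.stack([(A[...,:2]-H0)@cx,(A[...,:2]-H0)@cy,A[...,2]],-1)*1000
    g=(sat<28)&(L[...,0]>-40)&(L[...,0]<16)&(abs(L[...,1])<30)&(L[...,2]>45)&(L[...,2]<215)&(I.max(-1)>70)
    for nm,a,b in (('knU',175,215),('brU',134,160),('knL',92,130),('brL',50,75)):
        Q=L[g&(L[...,2]>a)&(L[...,2]<b)]
        if len(Q)>8: print(c,nm,len(Q),'mean',Q.mean(0).round(1),'lo',np.percentile(Q,5,0).round(1),'hi',np.percentile(Q,95,0).round(1))
    return I
if __name__=='__main__':
    for c in ('scene','top'):
        I=prof(c); cv2.imwrite(f'pics/{sys.argv[1]}_{c}.png',I.astype(np.uint8))
    a=cv2.imread(f'pics/{sys.argv[1]}_scene.png')[195:275,255:340]
    b=cv2.imread(f'pics/{sys.argv[1]}_top.png')[190:260,310:380]
    f=lambda x:cv2.resize(x,(400,400),interpolation=cv2.INTER_CUBIC)
    cv2.imwrite(f'pics/{sys.argv[1]}_c.png',np.hstack([f(a),f(b)]))
    o=observe();print(o['time_s'],o['position'])
E
python3 k.py b
```

```text
time_s: 21.1
position: [0.5872, -0.088, 0.2008]
tool_rot: [[-0.052, 0.999, -0.0], [0.999, 0.052, -0.0], [-0.0, -0.0, -1.0]]
ft_force: [-1.0, 0.5, -4.2]
grip_width: 0.0141
gripper_force: 108.4
scene knU 62 mean [ -1.4   4.8 201.1] lo [-11.3  -5.4 187.4] hi [  6.   10.4 208.7]
scene brU 63 mean [  1.7   5.1 145.6] lo [ -8.9  -4.1 137.9] hi [ 15.   10.5 156.8]
scene knL 36 mean [ -4.    6.  115.2] lo [-11.4  -3.6 102.6] hi [  4.2   9.6 124.4]
scene brL 52 mean [ 2.1  4.5 61.6] lo [-8.6 -4.3 55.2] hi [13.5 10.2 70.8]
top knU 62 mean [ -6.8  -4.2 204.4] lo [-19.5 -11.6 190.1] hi [  4.1   5.3 211.2]
top brU 57 mean [  2.8  -5.1 146.3] lo [-10.6 -10.8 139.7] hi [ 15.    5.1 153.4]
top knL 27 mean [ -8.9  -7.7 119.7] lo [-14.8 -12.7 108.1] hi [  2.4   2.1 127.3]
top brL 38 mean [ 4.5 -5.8 62.4] lo [ -9.7 -10.7  59.1] hi [14.7  2.3 64.4]
21.6 [ 0.5872 -0.0855  0.2011]
```

View pics/b_c.png

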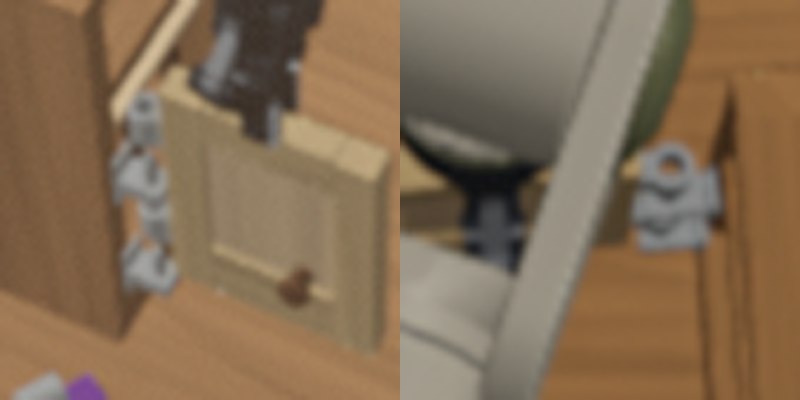

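```bash
python3 -m pendant '[[[-0.07,0.01,0],[0,0,0]],[[0,0,0.3],[0,0,0]],[[0,0,0],[0,0,0]]]'
python3 k.py c
python3 -m pendant '[[[0,0,0.1],[0,0,0]],[[0,0,0],[0,0,0]]]'
```

```text
time_s: 21.98
position: [0.5871, -0.0884, 0.1876]
tool_rot: [[-0.054, 0.999, -0.002], [0.999, 0.054, 0.001], [0.001, -0.002, -1.0]]
ft_force: [0.1, 0.5, -4.2]
grip_width: 0.0145
gripper_force: 108.4
scene knU 64 mean [ -0.5   5.5 189.9] lo [-12.8  -4.5 177.5] hi [  8.7  11.2 200.1]
scene brU 59 mean [  2.7   5.7 145.5] lo [-11.4  -4.6 138.1] hi [ 15.4  10.6 154.9]
scene knL 58 mean [ -0.7   4.8 106.6] lo [-12.8  -5.4  94.4] hi [  8.4  10.5 118.8]
scene brL 50 mean [ 3.4  5.1 61.5] lo [-8.  -4.  53.8] hi [15.2 10.6 69.4]
top knU 66 mean [ -3.7  -3.5 193.6] lo [-15.1 -11.  176.9] hi [  7.2   5.6 200.8]
top brU 49 mean [  2.7  -5.8 145.9] lo [-10.6 -11.1 138.4] hi [ 15.    5.2 148.7]
top knL 27 mean [ -4.6  -8.9 107. ] lo [-13.3 -11.9  95.5] hi [  5.8  -3.6 114.8]
top brL 31 mean [ 3.8 -6.4 62. ] lo [ -9.9 -10.7  60.1] hi [14.5  0.8 64.5]
22.475 [ 0.5877 -0.0886  0.1891]
time_s: 22.72
position: [0.5875, -0.0885, 0.1846]
tool_rot: [[-0.054, 0.999, -0.001], [0.999, 0.054, 0.0], [0.0, -0.001, -1.0]]
ft_force: [-0.8, 0.5, -3.7]
grip_width: 0.0142
gripper_force: 108.4
```

```bash
python3 -m pendant '[[[0,0,0.05],[0,0,0]],[[0,0,0],[0,0,0]]]'
python3 -m pendant '[[[0,0,0.05],[0,0,0]],[[0,0,0],[0,0,0]]]'
python3 -m pendant '[[[0,0,0.05],[0,0,0]],[[0,0,0],[0,0,0]]]'
```

```text
time_s: 22.98
position: [0.5877, -0.0886, 0.1829]
tool_rot: [[-0.054, 0.999, -0.0], [0.999, 0.054, 0.0], [0.0, -0.0, -1.0]]
ft_force: [0.3, -0.6, -4.4]
grip_width: 0.0147
gripper_force: 108.4
time_s: 23.22
position: [0.5876, -0.0886, 0.1809]
tool_rot: [[-0.054, 0.999, -0.0], [0.999, 0.054, 0.0], [0.0, -0.0, -1.0]]
ft_force: [0.5, -0.6, -3.5]
grip_width: 0.0146
gripper_force: 108.4
time_s: 23.48
position: [0.5876, -0.0886, 0.1789]
tool_rot: [[-0.054, 0.999, -0.0], [0.999, 0.054, 0.0], [0.0, -0.0, -1.0]]
ft_force: [0.4, -0.5, -3.8]
grip_width: 0.0142
gripper_force: 108.4
```

```bash
python3 -m pendant '[[[0,0,0.07],[0,0,0]],[[0,0,0],[0,0,0]]]'
python3 -m pendant '[[[0,0,0.07],[0,0,0]],[[0,0,0],[0,0,0]]]'
python3 -m pendant '[[[0,0,0.07],[0,0,0]],[[0,0,0],[0,0,0]]]'
python3 -m pendant '[[[0,0,0.07],[0,0,0]],[[0,0,0],[0,0,0]]]'
```

```text
time_s: 23.72
position: [0.5876, -0.0886, 0.176]
tool_rot: [[-0.054, 0.999, -0.0], [0.999, 0.054, 0.0], [0.0, -0.0, -1.0]]
ft_force: [-0.4, -1.1, -3.2]
grip_width: 0.0141
gripper_force: 108.4
time_s: 23.98
position: [0.5876, -0.0886, 0.1732]
tool_rot: [[-0.054, 0.999, -0.0], [0.999, 0.054, 0.0], [0.0, -0.0, -1.0]]
ft_force: [0.5, -0.3, -3.1]
grip_width: 0.0145
gripper_force: 108.4
time_s: 24.22
position: [0.5876, -0.0885, 0.1704]
tool_rot: [[-0.054, 0.999, -0.0], [0.999, 0.054, 0.0], [0.0, -0.0, -1.0]]
ft_force: [0.3, 0.9, -3.3]
grip_width: 0.014
gripper_force: 108.4
time_s: 24.48
position: [0.5876, -0.0886, 0.1676]
tool_rot: [[-0.054, 0.999, -0.0], [0.999, 0.054, 0.0], [0.0, -0.0, -1.0]]
ft_force: [-0.6, 0.8, -4.6]
grip_width: 0.0144
gripper_force: 108.4
```

```bash
python3 -m pendant '[[[0,0,0.05],[0,0,0]],[[0,0,0],[0,0,0]]]'
python3 -m pendant '[[[0,0,0.05],[0,0,0]],[[0,0,0],[0,0,0]]]'
python3 -m pendant '[[[0,0,0.03],[0,0,0]],[[0,0,0],[0,0,0]]]'
```

```text
time_s: 24.72
position: [0.5877, -0.0886, 0.1657]
tool_rot: [[-0.054, 0.999, -0.0], [0.999, 0.054, 0.0], [0.0, -0.0, -1.0]]
ft_force: [1.1, 0.9, -4.3]
grip_width: 0.0143
gripper_force: 108.4
time_s: 24.98
position: [0.5876, -0.0886, 0.1637]
tool_rot: [[-0.054, 0.999, -0.0], [0.999, 0.054, 0.0], [0.0, -0.0, -1.0]]
ft_force: [1.0, 0.4, -3.5]
grip_width: 0.0139
gripper_force: 108.4
time_s: 25.22
position: [0.5877, -0.0886, 0.1626]
tool_rot: [[-0.054, 0.999, 0.0], [0.999, 0.054, 0.0], [0.0, 0.0, -1.0]]
ft_force: [-0.3, -0.0, -4.3]
grip_width: 0.0144
gripper_force: 108.4
```

```bash
python3 -m pendant '[[[0,0,0.03],[0,0,0]],[[0,0,0],[0,0,0]]]'
python3 -m pendant '[[[0,0,0.03],[0,0,0]],[[0,0,0],[0,0,0]]]'
python3 k.py e
```

```text
time_s: 25.48
position: [0.588, -0.0883, 0.162]
tool_rot: [[-0.054, 0.999, 0.001], [0.999, 0.054, 0.0], [0.0, 0.001, -1.0]]
ft_force: [0.1, 3.3, 2.5]
grip_width: 0.0147
gripper_force: 109.3
time_s: 25.72
position: [0.5883, -0.088, 0.1618]
tool_rot: [[-0.055, 0.999, 0.003], [0.999, 0.055, 0.0], [0.0, 0.003, -1.0]]
ft_force: [-0.3, 5.6, 8.1]
grip_width: 0.0142
gripper_force: 110.5
scene brU 40 mean [  1.1   9.2 148.8] lo [ -8.7   6.2 140. ] hi [ 13.8  11.4 158.1]
scene brL 36 mean [ 1.6  8.4 64.2] lo [-8.5  5.4 55.1] hi [13.  10.4 74.4]
top brU 46 mean [  3.3  -5.7 148. ] lo [-15.1 -11.  139.1] hi [ 15.2   4.5 158. ]
top brL 22 mean [ 5.6 -5.7 64.1] lo [-10.1 -10.9  60.3] hi [14.6  1.7 68.7]
26.225 [ 0.5883 -0.088   0.1618]
```

View pics/e_c.png

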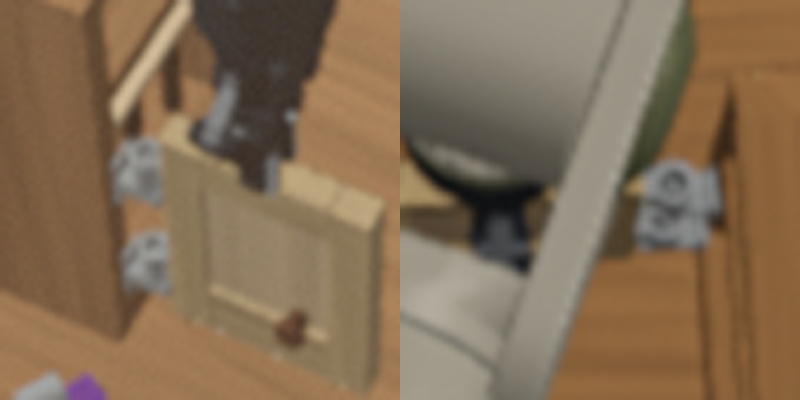

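Both knuckles sit down on their brackets (crop (140,170) and (148,262)) with the pins inside the bores. I'll release and retreat upward.

```bash
python3 -m pendant '[[[0,0,-0.02],[0,0,0]],[[0,0,0],[0,0,0]],[[0,0,0],[0,0,0]],[[0,0,0],[0,0,0]]]' 1
python3 -m pendant '[[[0,0,-0.3],[0,0,0]],[[0,0,-0.6],[0,0,0]],[[0,0,-0.9],[0,0,0]],[[0,0,-0.9],[0,0,0]],[[0.5,0,-0.5],[0,0,0]],[[0,0,0],[0,0,0]],[[0,0,0],[0,0,0]],[[0,0,0],[0,0,0]]]'
python3 - <<'E'
from h import *
P=cloud(snap('scene','s9'));o=observe();print(o['time_s'],o['ft_force'])
w=cloud(snap('wrist','w9'));Q=w.reshape(-1,3);Q=Q[(Q[:,2]>.17)&(Q[:,2]<.23)&(abs(Q[:,0]-.587)<.06)&(abs(Q[:,1]+.085)<.09)]
print(len(Q),np.median(Q[:,2]),cv2.minAreaRect((Q[:,:2]*1000).astype(np.float32)))
for c in ('scene','wrist'):
  for q in ['door','knuckle_low','knuckle_up','bucket','finial','sanding_block']:
    print(c,q,[(np.round(e['point'],4).tolist(),round(e['conf'],2)) for e in landmark_of(c,q)][:3])
im=cv2.imread('pics/s9.png')[140:340,190:430];cv2.imwrite('pics/s9c.png',cv2.resize(im,None,fx=3,fy=3,interpolation=cv2.INTER_CUBIC))
E
```

```text
time_s: 26.72
position: [0.5877, -0.0887, 0.1609]
tool_rot: [[-0.054, 0.999, 0.0], [0.999, 0.054, -0.0], [-0.0, 0.0, -1.0]]
ft_force: [-1.2, -1.0, -0.0]
grip_width: 0.0843
gripper_force: 0.0
time_s: 27.72
position: [0.5863, -0.0691, 0.2879]
tool_rot: [[-0.054, 0.999, -0.002], [0.999, 0.054, 0.001], [0.001, -0.002, -1.0]]
ft_force: [-0.4, -0.7, 0.7]
grip_width: 0.0855
gripper_force: 0.0
27.775 [-0.159   0.432  -0.9892]
4222 0.19686231947813596 ((588.792236328125, -95.23680114746094), (19.907691955566406, 152.865234375), 3.3816044330596924)
scene door [([0.7737, -0.1636, 0.0667], 0.85), ([0.3283, 0.3193, 0.0685], 0.73), ([0.5866, -0.0857, 0.1196], 0.7)]
scene knuckle_low [([0.3426, 0.051, 0.1457], 0.93), ([0.7273, -0.1393, 0.1477], 0.9), ([0.3702, 0.2823, 0.1436], 0.86)]
scene knuckle_up [([0.8035, -0.1775, 0.1456], 0.95), ([0.3482, 0.1312, 0.1445], 0.76), ([0.3, 0.3357, 0.1494], 0.67)]
scene bucket [([0.4763, -0.4646, 0.0028], 0.69), ([0.729, 0.0471, 0.0012], 0.69)]
scene finial [([0.7293, 0.0453, 0.0], 0.72)]
scene sanding_block []
wrist door [([0.5844, -0.0891, 0.1191], 0.79), ([0.7824, -0.1667, 0.0617], 0.79), ([0.346, 0.1056, 0.0664], 0.61)]
wrist knuckle_low [([0.3409, 0.0522, 0.1446], 0.63), ([0.7262, -0.1352, 0.1448], 0.57)]
wrist knuckle_up [([0.7221, 0.0413, -0.0024], 0.64), ([0.8037, -0.1786, 0.1457], 0.61), ([0.5922, -0.1629, 0.1457], 0.57)]
wrist bucket []
wrist finial [([0.7231, 0.0431, -0.0057], 0.66)]
wrist sanding_block []
```

View pics/s9c.png

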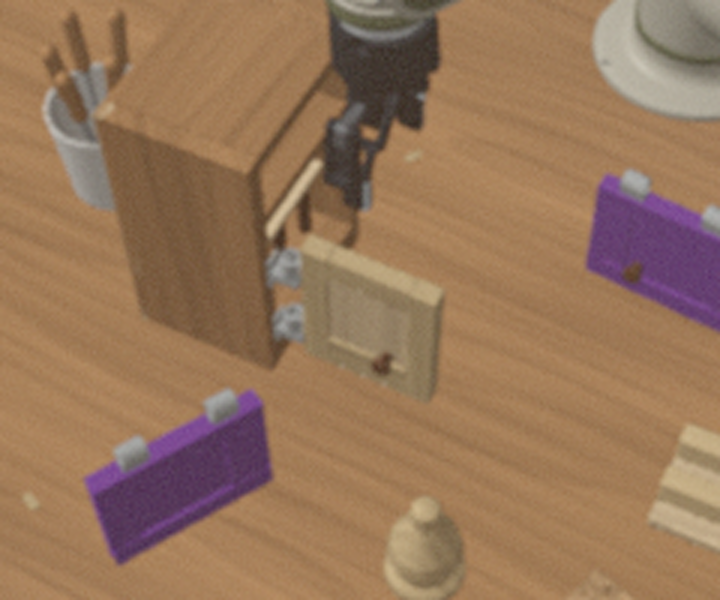

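The door hangs square open on both brackets at (370,315), with its centre at z≈0.12. The gripper is clear, and the bucket and finial haven't moved. I'll hand the job in.

```bash
python3 -c "
from rig import *
print(close_job())"
```

```text
the job is handed in; nothing more can be done
None
```

The door was turned upright, stood in the rack and released, then taken by its top edge and lowered over both pins; it now hangs free on both brackets, and I handed the job in at about 28 s, with the verdict not yet shown.

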